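# Put the rubbing stone away in its counterweighted box

## Robot

A 6-joint arm with a two-finger parallel gripper is mounted at the origin on a cart in front of the work surface, level with it; the furniture and walls round the work are solid. World frame = base frame: x ahead of the robot, y to its left, z up, the work surface at z = 0. Lengths are in mm, angles in degrees, forces in N, time in s.
With the tool pointing down it reaches from about 375 to 975 mm from the base axis. Payload 3.8 kg.
Tool frame: the origin (TCP) lies at the very end of the fingers, on their centre line; the grasp point (between the pads) lies 19 mm behind it; z points along the fingers, y is the line along which they close (so a half turn about z gives the same grasp; the last joint's range is limited). The gripper opens to 88 mm and grips with 3 to 60 N. Pads are 18 mm wide; open, the fingers measure 123 mm over their backs; the gripper's body (75 mm by 187 mm) begins 45 mm behind the grasp point.
Start: joints at [-68.577, 15.12, 91.902, -0, 72.978, -2.114], TCP at [269.551, -618.838, 238.706] pointing down, gripper open.
Joint ranges: [-150.88, 150.88], [-54.13, 125.18], [17.81, 147.31], [-75.09, 255.09], [0, 152.58], [-146.25, 146.25]. Speed limits (degrees/s): [147.25, 147.25, 180, 180, 180, 180].

## Interface

Orientations are given as a 3x3 rotation matrix whose columns are the frame's x, y, z axes.
In Python, from rig import read_state, optics, workorder gives the robot as it stands.
- The arm moves only by the shell command python3 -m handwheel 'ROWS' [FORCE]. ROWS is JSON, one flat list of numbers, 5 for each row, row after row: the opening in per cent of the stroke, from 0 (shut) to 100 (fully open), then the shift along the world's x, y, z in units of 40 mm (1.0 is 40 mm), then the turn about the world's z in units of 5 degrees (1.0 is 5 degrees). A call has 1 to 8 rows; each row shifts and turns the commanded pose from where the row before left it; what a row does not reach is not made up. A row lasts 1/12 s, in which the tool goes at most 41.7 mm and 7.16 degrees, less where a joint would pass 70% of its speed; a pose out of reach is approached as far as the arm can. A call is refused whole if a number of a shift passes 1 or a number of a turn 1, either way. A call with a gripper value outside its range is refused whole. The fingers move at their own pace and stop on an object; FORCE is the grip in N (left out, the last holds). Time passes only in rows, so rows that do not move let the fingers close. It gives the time, the measured TCP pose, the force, the opening and the grip force at its end, in the units of the state.
- read_state(): the state, without advancing time (a new reading comes with each control period).
- optics.get_image(name): name is "scene" or "top" or "wrist"; returns the picture (480x640x3 uint8, red, green, blue); there is no depth.
- optics.camera_params(name): a dict with "mtx" (3x3 intrinsics, pixels), "R" (3x3) and "t" (3): a world point X has camera coordinates R X + t. Camera axes: x right, y down, z forward; pixel columns grow to the right and rows downward; lengths in mm; the calibration is good to about 2 mm. A picture is of the moment at which its call begins: read the wrist's pose just before it. camera_params takes no time and is no camera call; for the wrist camera it gives the pose at the moment of the call.
- workorder.close_job(): hands the job in; it is judged then, once.
The state is a dict: "clock": time; "joints": joint angles; "qvel": joint speeds; "joint_efforts": joint torques, N m; "position": TCP position; "eef_rot": TCP orientation; "wrist_force": force on the tool from outside, world axes, zero at the start; "torque": the same for the moment, N m; "gripper_width": finger opening in mm; "finger_force": force on a finger pad.
Only numpy, scipy, OpenCV 4.12 (cv2) and the standard library are available. Lean on these libraries where they do the work, as an engineer would, in place of code of your own. Each camera call takes 0.05 s, during which the arm holds its last target. There are 200 camera calls.

## Task

The rubbing stone was left lying on the closed lid of its blue storage box. Lift it off and set it flat on the bench beside the box, then raise the lid by its yellow handle past its balance point and let go, so that it rests fully open by itself. Finally lay the stone flat on the floor of the box and leave the lid standing open so it can dry; do not drop the stone, and leave the tape measure, masking tape and powder tin where they are.

Things in the scene. Friction and masses are not known exactly. Their poses are not given: they have to be found in the camera images.
- rubbing_stone: Two-grit rubbing stone, a brick 42 (x) x 105 (y) x 28 (z) mm, brown above and grey below, about 0.17 kg, loose. Origin at the centre of its underside, z up. It starts flat on the closed lid at any yaw, its centre 10 to 30 mm behind (toward the hinge of) the box's centre and up to 30 mm to either side.
- stone_box: Blue sheet-metal box fixed to the bench, 180 (x) x 170 (y) x 58 (z) mm outside, 4 mm walls and floor, open inside (172 x 162 mm, 54 mm deep) under its hinged lid. Origin at the centre of its underside on the bench; +x points from the front (toward the robot) to the hinge side at the rear, +z up.
- box_floor (a point): Centre of the inner floor of the box, 4 mm above the bench; axes as the box.
- lid_handle (a point): Middle of the straight yellow grip bar on the lid. The round bar is 12 mm thick and 100 mm long, parallel to the box's y axis (the hinge line), its centre 36 mm above the lid's top face, carried by a post at each end. It is 168 mm in front of and 38 mm above the hinge axis when closed; the point turns with the lid.
- lid_hinge (a point): Middle of the hinge axis: along the box's y, behind the rear wall, 98 mm behind the box's centre and 61 mm above the bench; fixed to the box, axes as the box. The closed lid's top face is 63 mm above the bench. A steel counterweight bar (30 mm thick, 162 mm long) on two short arms behind the hinge turns with the lid: 34 mm behind and 36 mm above the hinge axis when closed.
- lid (a joint): Lid angle in rad, 0 closed, grows as the front edge rises and goes back, stop at 1.85. The counterweight balances the lid near 0.85 rad (about 50 degrees): released below that it falls shut, above that it swings on by itself, in about a second, to rest at the stop. Lifting at the handle takes less than 3 N.
- tape_measure: Yellow pocket tape measure standing on the bench left of the box, 37 x 94 x 64 mm, origin at the centre of its underside. Leave it.
- masking_tape: Roll of masking tape lying on the bench to the right, 89 mm across, 19 mm high, origin at the centre of its underside. Leave it.
- powder_tin: Green and white open tin on the bench to the right, 64 mm across, 54 mm high, origin at the centre of its underside. Leave it. The bench in front of the tin and the tape roll, from x = 0.42 to 0.54 m and y = -0.14 to -0.03 m, is always free.
Mind the look-alikes: they are no part of the job. There is more than one size of the rubbing_stone; the job needs the larger.

How it is judged (in metres and radians):
On the way, in this order (a step that is already met when the one before it is completed fails the run):
1. the stone lies flat and released on the bench, the lid still shut (height (world z) of rubbing_stone between -0.008 and 0.008 m and angle between rubbing_stone's own z axis and vertical below 0.15 rad and contact force between the fingers and rubbing_stone below 0.1 N and horizontal distance between rubbing_stone and box_floor above 0.1 m and value of joint lid below 0.15 rad), for 0.2 s.
2. the lid rests fully open by itself, untouched (value of joint lid above 1.7 rad and contact force between each of the arm, the fingers and stone_box below 0.1 N), for 0.2 s.
At the end, for the whole second after the job is handed in: The lid rests open (over 1.7 rad); the stone lies inside the box, its underside within 6 mm of the inner floor and tilted less than 0.12 rad, released and at rest (value of joint lid above 1.7 rad and x of rubbing_stone in the frame of box_floor between -0.065 and 0.065 m and y of rubbing_stone in the frame of box_floor between -0.06 and 0.06 m and z of rubbing_stone in the frame of box_floor between -0.006 and 0.006 m and angle between rubbing_stone's own z axis and vertical below 0.12 rad and linear speed of rubbing_stone below 0.02 m/s and contact force between the fingers and rubbing_stone below 0.1 N); the robot touches nothing.
It fails at once if the stone is dropped (moves faster than 0.7 m/s out of the fingers, a fall of about 25 mm) (linear speed of rubbing_stone above 0.7 m/s and contact force between the fingers and rubbing_stone below 0.05 N).
It fails at once if the tape measure, masking tape or powder tin is moved by more than 25 mm (distance of any of tape_measure, masking_tape, powder_tin from where it was at the start of the episode above 0.025 m).
It also fails if it takes over 69 s, if anything falls off the work surface, if the arm or the gripper's body presses on something with over 40 N, if the wrist force passes 120 N, or if a joint passes its speed limit or range.

## Working session

There is one attempt and no reset: what is moved stays moved. The work goes in short steps, Python scripts to look and compute and a shell command to move; the robot and the scene stay as the last step left them, time stands still between calls to the robot, and variables do not carry over. Pictures are saved under pics/ and viewed, at most 10 in all, crops included, and the job is handed in when it is done.

```bash
mkdir -p pics; ls; python3 - <<'E'
from rig import read_state, optics, workorder
import cv2
s=read_state();print(s)
for n in("top","scene"):
    cv2.imwrite(f"pics/{n}0.png",optics.get_image(n)[:,:,::-1]);p=optics.camera_params(n);print(n,p)
E
```

```text
pics
{'clock': 0.0, 'joints': array([-6.85773721e+01,  1.51690962e+01,  9.19786597e+01, -7.64366414e-04,
        7.29777960e+01, -2.11290742e+00]), 'qvel': array([ 0.03793394, -0.01316965,  0.06816501,  0.05585381,  0.0805966 ,
        0.05344263]), 'joint_efforts': array([-3.94672825e-04, -5.02110064e+01, -3.56876278e+01,  7.28678517e-02,
        2.94416025e-02, -1.43051789e-04]), 'position': array([ 269.2945357 , -618.19899866,  237.4131905 ]), 'eef_rot': array([[ 9.16811053e-01,  3.99320465e-01, -8.12232771e-04],
       [ 3.99321285e-01, -9.16808796e-01,  2.03524147e-03],
       [ 6.80514197e-05, -2.19027371e-03, -9.99997599e-01]]), 'wrist_force': array([ 0.33382185,  0.02398247, -0.38173604]), 'torque': array([-0.02210217,  0.02680623,  0.00419646]), 'finger_force': 0.0, 'gripper_width': 87.73700201549444}
top {'mtx': array([[481.63702882,   0.        , 315.34369686],
       [  0.        , 481.63702882, 234.40037987],
       [  0.        ,   0.        ,   1.        ]]), 'R': array([[ 0.00543371, -0.99987408,  0.01490967],
       [-0.98305164, -0.00807335, -0.18315104],
       [ 0.18324835, -0.01366178, -0.98297172]]), 't': array([145.0740777 , 561.58765192, 865.06014472])}
scene {'mtx': array([[533.06737398,   0.        , 323.82013799],
       [  0.        , 533.06737398, 244.38524042],
       [  0.        ,   0.        ,   1.        ]]), 'R': array([[-0.48777211, -0.87295816, -0.00473431],
       [-0.35221335,  0.20175835, -0.91391429],
       [ 0.79876412, -0.44411441, -0.40587962]]), 't': array([388.72829273, 236.55011424, 660.77583851])}
```

View pics/top0.png

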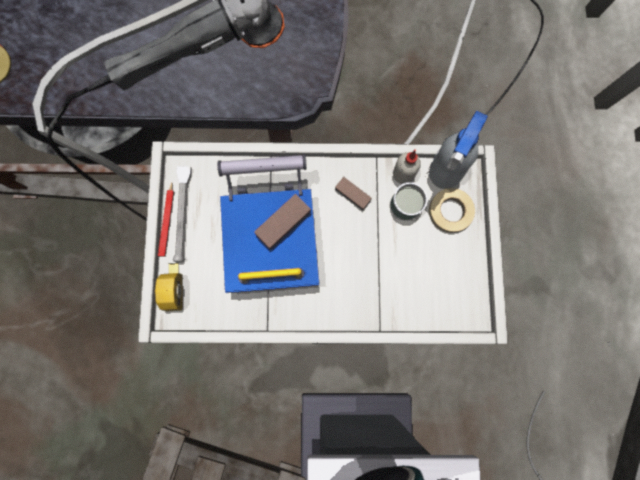

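View pics/scene0.png

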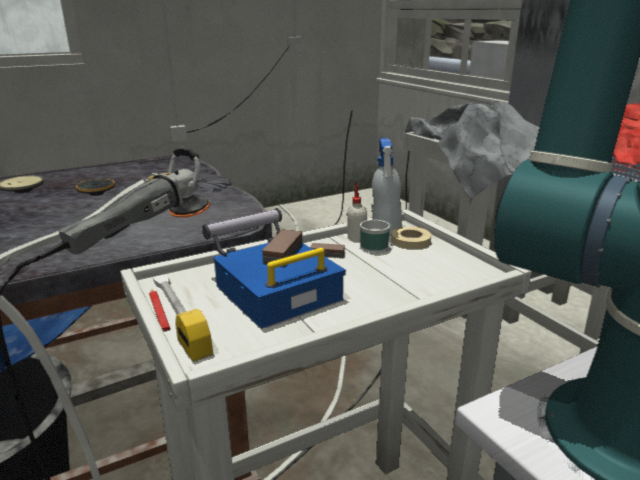

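Top view: the lid spans about (221,195), (313,191), (319,286) and (226,292). The larger stone lies on it around (283,221), the handle runs (242,276)-(298,272), and the small look-alike stone is at (353,193). I'll measure on an enlarged crop.

```bash
cat > h.py <<'E'
import numpy as np
from rig import optics
def px2w(name,uv,z,p=None):
    p=p or optics.camera_params(name); R,t=p["R"],p["t"]; c=-R.T@t
    d=(R.T@np.linalg.solve(p["mtx"],np.c_[np.array(uv,float),np.ones(len(uv))].T)).T
    return c+d*((z-c[2])/d[:,2])[:,None]
E
python3 - <<'E'
import cv2
im=cv2.imread("pics/top0.png")[140:310,200:340]
cv2.imwrite("pics/crop0.png",cv2.resize(im,None,fx=3.5,fy=3.5,interpolation=cv2.INTER_CUBIC))
E
```

```text
(no output)
```

View pics/crop0.png

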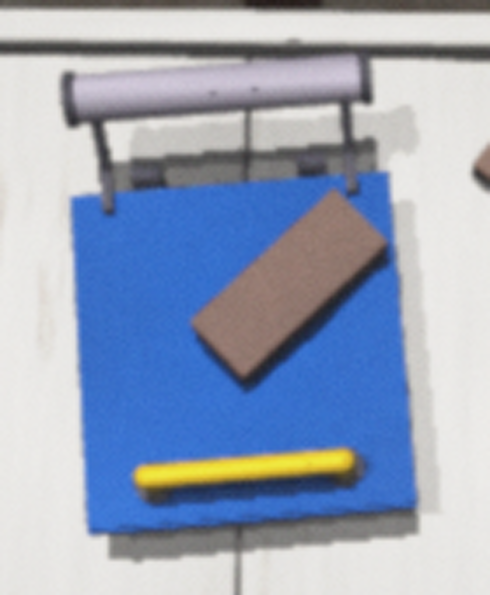

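Crop (×3.5, offset 200,140): the stone's corners are (336,189), (387,241), (246,384) and (191,323). The lid's are (72,197), (388,172), (415,507) and (90,533). The handle runs (135,476)-(357,462).

```bash
python3 - <<'E'
import numpy as np
from h import px2w
f=lambda a:np.array(a)/3.5+[200-.36,140-.36]
np.set_printoptions(precision=1,suppress=True)
s=px2w("top",f([(336,189),(387,241),(246,384),(191,323)]),91);print("stone",s[:,:2],s.mean(0))
d=s[0]-s[3]+s[1]-s[2];print("long axis deg",np.degrees(np.arctan2(d[1],d[0])),np.linalg.norm(d)/2)
l=px2w("top",f([(72,197),(388,172),(415,507),(90,533)]),63);print("lid",l[:,:2],l.mean(0))
d=l[0]-l[3]+l[1]-l[2];a=np.arctan2(d[1],d[0]);print("box yaw",np.degrees(a),np.linalg.norm(d)/2)
h=px2w("top",f([(135,476),(357,462)]),99);print("handle",h,h.mean(0),np.degrees(np.arctan2(*(h[0]-h[1])[1::-1])))
c=l.mean(0)[:2];x=np.array([np.cos(a),np.sin(a)])
print("handle from box", c-70*x, "hinge",c+98*x, "stone rel", (s.mean(0)[:2]-c)@x)
print("table",px2w("top",[(155,150),(488,150),(495,330),(150,330),(268,331),(380,331)],0))
print("tape etc z0",px2w("top",[(170,307),(157,290),(183,290),(452,230),(432,212)],[0][0]), "tin",px2w("top",[(409,200)],54))
E
```

```text
stone [[629.3 186.2]
 [601.4 159.1]
 [525.  231.2]
 [556.7 260.4]] [578.1 209.3  91. ]
long axis deg -44.498672728089964 104.37130051249761
lid [[631.1 330.1]
 [646.8 158.8]
 [464.6 143.3]
 [449.9 313.2]] [548.1 236.3  63. ]
box yaw 5.099119181047754 182.45668706083916
handle [[476.3 285.5  99. ]
 [484.2 173.5  99. ]] [480.3 229.5  99. ] 94.02352597965634
handle from box [478.4 230.1] hinge [645.7 245. ] stone rel 27.4611710832663
table [[ 744.7  480.4    0. ]
 [ 752.3 -211.4    0. ]
 [ 383.5 -202.8    0. ]
 [ 380.   465.9    0. ]
 [ 379.3  238.7    0. ]
 [ 380.4   21.7    0. ]]
tape etc z0 [[ 424.1  430.2    0. ]
 [ 456.8  457.5    0. ]
 [ 457.2  406.8    0. ]
 [ 581.4 -128.     0. ]
 [ 618.3  -88.8    0. ]] tin [[628.9 -31.1  54. ]]
```

```bash
python3 -m handwheel '[100,0.2,0.5,0,0.5, 100,0.32,0.86,0,0.93, 100,0.32,0.86,0,0.93, 100,0.32,0.86,0,0.93, 100,0.32,0.86,0,0.93, 100,0.32,0.86,0,0.93, 100,0.32,0.86,0,0.93, 100,0.32,0.86,0,0.93]' 20
python3 -m handwheel '[100,0.32,0.86,0,0.93, 100,0.32,0.86,0,0.93, 100,0.32,0.86,0,0.93, 100,0.32,0.86,0,0.93, 100,0.32,0.86,0,0.93, 100,0.32,0.86,0,0.93, 100,0.32,0.86,0,0.93, 100,0.32,0.86,0,0.93]'
python3 -m handwheel '[100,0.32,0.86,0,0.93, 100,0.32,0.86,0,0.93, 100,0.32,0.86,0,0.93, 100,0.32,0.86,0,0.93, 100,0.32,0.86,0,0.93, 100,0.32,0.86,0,0.93, 100,0.32,0.86,0,0.93, 100,0.32,0.86,0,0.93]'
python3 -m handwheel '[100,0.12,0.36,0,0.43, 100,0,0,0,0, 100,0,0,0,0, 100,0,0,0,0]'
python3 - <<'E'
from rig import read_state, optics
import cv2
print(read_state()["position"]);p=optics.camera_params("wrist")
cv2.imwrite("pics/w1.png",optics.get_image("wrist")[:,:,::-1])
import pickle;pickle.dump(p,open("w1.pkl","wb"))
E
```

```text
clock: 0.77
position: [367.1, -356.1, 238.2]
eef_rot: [[0.518, 0.855, -0.0], [0.855, -0.518, 0.001], [0.0, -0.001, -1.0]]
wrist_force: [0.6, -0.7, 0.5]
gripper_width: 88.1
finger_force: 0.0
clock: 1.43
position: [469.5, -81.0, 238.5]
eef_rot: [[-0.105, 0.994, -0.0], [0.994, 0.105, 0.0], [0.0, -0.0, -1.0]]
wrist_force: [1.5, -0.6, -0.2]
gripper_width: 88.0
finger_force: 0.0
clock: 2.1
position: [571.9, 194.2, 238.1]
eef_rot: [[-0.685, 0.729, -0.001], [0.729, 0.685, -0.0], [0.0, -0.001, -1.0]]
wrist_force: [0.8, -0.8, -0.1]
gripper_width: 88.2
finger_force: 0.0
clock: 2.43
position: [576.1, 205.6, 238.2]
eef_rot: [[-0.708, 0.706, -0.001], [0.706, 0.708, -0.001], [0.0, -0.002, -1.0]]
wrist_force: [-0.0, 0.9, 0.1]
gripper_width: 88.0
finger_force: 0.0
[576.11252116 205.57011334 238.19840901]
```

View pics/w1.png

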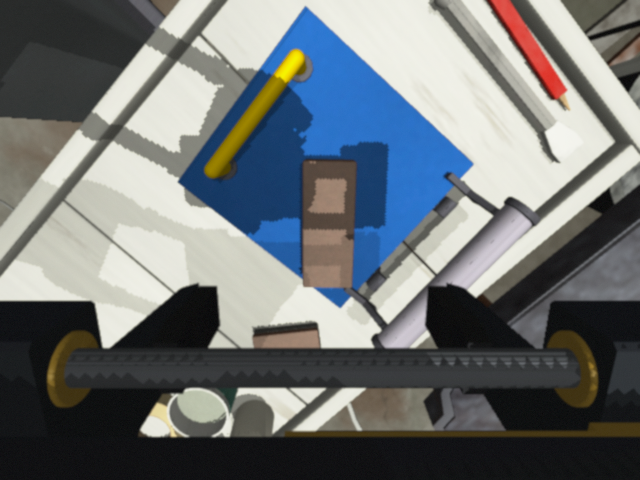

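The wrist picture shows the stone between the finger directions, its top face about (303,162), (355,161), (353,287) and (303,286). The handle runs (298,55)-(210,174).

```bash
python3 - <<'E'
import numpy as np,pickle
from h import px2w
p=pickle.load(open("w1.pkl","rb"));np.set_printoptions(precision=1,suppress=True)
s=px2w("w",[(303,162),(355,161),(353,287),(303,286)],91,p);print(s[:,:2],s.mean(0))
d=s[0]-s[3]+s[1]-s[2];print(np.degrees(np.arctan2(d[1],d[0])),np.linalg.norm(d)/2,np.linalg.norm(s[0]-s[1]))
h=px2w("w",[(298,55),(210,174)],99,p);print(h,h.mean(0))
l=px2w("w",[(306,8),(473,164),(343,306),(179,182)],63,p);print(l,l.mean(0))
E
```

```text
[[529.6 231.1]
 [557.3 259.9]
 [631.5 186.9]
 [601.  157.7]] [579.9 208.9  91. ]
134.84885685680868 103.2094894480156 40.003756686994265
[[476.1 281.6  99. ]
 [486.1 175.7  99. ]] [481.1 228.6  99. ]
[[451.3 312.7  63. ]
 [632.3 329.2  63. ]
 [648.5 160.7  63. ]
 [466.5 141.9  63. ]] [549.7 236.1  63. ]
```

```bash
python3 -m handwheel '[100,0.06,0.06,-0.4,0, 100,0,0,-0.9,0, 100,0,0,-0.9,0, 100,0,0,-0.8,0, 100,0,0,-0.6,0, 100,0,0,-0.4,0, 100,0,0,-0.26,0, 100,0,0,0,0]' 25
python3 -m handwheel '[20,0,0,0,0, 20,0,0,0,0, 20,0,0,0,0, 20,0,0,0,0, 20,0,0,0,0, 20,0,0,0,0]' 25
```

```text
clock: 3.15
position: [577.1, 207.1, 65.8]
eef_rot: [[-0.707, 0.707, -0.005], [0.707, 0.707, -0.002], [0.002, -0.004, -1.0]]
wrist_force: [0.3, 0.3, 0.7]
gripper_width: 88.6
finger_force: 0.0
clock: 3.65
position: [579.6, 209.4, 69.1]
eef_rot: [[-0.709, 0.705, 0.001], [0.705, 0.709, 0.0], [-0.001, 0.001, -1.0]]
wrist_force: [0.2, -0.2, 0.2]
gripper_width: 50.3
finger_force: 0.0
```

```bash
python3 -m handwheel '[20,0,0,0,0, 20,0,0,0,0, 20,0,0,0,0, 20,0,0,0,0]' 25
python3 -m handwheel '[20,0,0,0.1,0, 20,0,0,0.3,0, 20,0,0,0.5,0, 20,0,0,0.5,0, 20,0,0,0.5,0, 20,0,0,0.4,0, 20,0,0,0.2,0, 20,0,0,0,0]'
```

```text
clock: 3.98
position: [579.3, 209.3, 68.7]
eef_rot: [[-0.709, 0.705, 0.0], [0.705, 0.709, 0.0], [-0.0, 0.0, -1.0]]
wrist_force: [0.0, -0.1, 3.5]
gripper_width: 41.9
finger_force: 24.9
clock: 4.65
position: [580.7, 209.6, 171.3]
eef_rot: [[-0.709, 0.705, 0.004], [0.705, 0.709, 0.001], [-0.002, 0.004, -1.0]]
wrist_force: [0.5, 0.7, -1.5]
gripper_width: 41.7
finger_force: 24.9
```

```bash
python3 -m handwheel '[20,-0.1,-0.35,0,-0.4, 20,-0.25,-0.75,0,-0.8, 20,-0.25,-0.75,0,-0.8, 20,-0.25,-0.75,0,-0.8, 20,-0.25,-0.75,0,-0.8, 20,-0.25,-0.75,0,-0.8, 20,-0.25,-0.75,0,-0.8, 20,-0.25,-0.75,0,-0.8]'
python3 -m handwheel '[20,-0.25,-0.75,0,-0.8, 20,-0.25,-0.75,0,-0.8, 20,-0.25,-0.25,-0.2,-0.4, 20,-0.08,0,-0.6,0, 20,0,0,-0.8,0, 20,0,0,-0.8,0, 20,0,0,-0.7,0, 20,0,0,-0.4,0]'
python3 -m handwheel '[20,0,0,-0.3,0, 20,0,0,-0.1,0, 20,0,0,0,0, 20,0,0,0,0, 20,0,0,0,0]'
```

```text
clock: 5.32
position: [502.6, -16.6, 166.4]
eef_rot: [[-0.257, 0.966, -0.003], [0.966, 0.257, -0.0], [0.001, -0.003, -1.0]]
wrist_force: [-0.6, -0.7, -2.2]
gripper_width: 41.9
finger_force: 24.9
clock: 5.98
position: [467.3, -84.0, 23.6]
eef_rot: [[-0.088, 0.996, -0.008], [0.996, 0.088, 0.002], [0.003, -0.007, -1.0]]
wrist_force: [-1.4, 0.6, -1.8]
gripper_width: 41.7
finger_force: 24.9
clock: 6.4
position: [472.5, -84.9, 13.0]
eef_rot: [[-0.089, 0.996, 0.001], [0.996, 0.089, -0.0], [-0.0, 0.001, -1.0]]
wrist_force: [0.1, 0.3, -2.9]
gripper_width: 41.7
finger_force: 24.9
```

```bash
python3 -m handwheel '[20,0,0,-0.06,0, 20,0,0,-0.06,0, 20,0,0,-0.03,0, 20,0,0,0,0, 20,0,0,0,0]'
python3 -m handwheel '[20,0,0,-0.03,0, 20,0,0,-0.03,0, 20,0,0,0,0, 20,0,0,0,0]'
```

```text
clock: 6.82
position: [471.9, -84.8, 6.3]
eef_rot: [[-0.09, 0.996, 0.0], [0.996, 0.09, 0.0], [0.0, 0.0, -1.0]]
wrist_force: [0.4, 0.2, -1.6]
gripper_width: 41.7
finger_force: 24.9
clock: 7.15
position: [472.2, -84.9, 5.7]
eef_rot: [[-0.09, 0.996, -0.0], [0.996, 0.09, 0.0], [0.0, -0.0, -1.0]]
wrist_force: [-5.9, 1.1, 14.8]
gripper_width: 41.8
finger_force: 24.9
```

```bash
python3 -m handwheel '[100,0,0,0.03,0, 100,0,0,0,0, 100,0,0,0,0, 100,0,0,0,0, 100,0,0,0,0, 100,0,0,0,0, 100,0,0,0,0, 100,0,0,0,0]'
python3 -m handwheel '[100,0,0,0.3,0, 100,0,0,0.7,0, 100,0,0,0.9,0, 100,0,0,0.9,0, 100,0,0,0.8,0, 100,0,0.2,0.5,0, 100,0,0.5,0,0, 100,0,0.8,0,0]'
python3 -m handwheel '[70,0.05,0.9,0,0, 70,0.05,0.9,0,0, 70,0.05,0.9,0,0, 70,0.05,0.9,0,0, 70,0,0.9,0,0, 70,0,0.9,0,0, 70,0.01,0.7,0,0, 70,0,0.26,0,0]'
python3 -m handwheel '[70,0,0,0,0, 70,0,0,0,0, 70,0,0,0,0]' 12
python3 - <<'E'
from rig import read_state, optics
import cv2
print(read_state()["position"]);p=optics.camera_params("wrist")
a=optics.get_image("wrist");b=optics.get_image("top")
cv2.imwrite("pics/w2.png",cv2.resize(cv2.hconcat([a,b]),(800,300),interpolation=cv2.INTER_AREA)[:,:,::-1])
cv2.imwrite("pics/w2f.png",a[:,:,::-1])
import pickle;pickle.dump(p,open("w2.pkl","wb"))
E
```

```text
clock: 7.82
position: [471.9, -84.8, 5.0]
eef_rot: [[-0.09, 0.996, -0.0], [0.996, 0.09, 0.0], [0.0, -0.0, -1.0]]
wrist_force: [0.0, 0.9, 0.7]
gripper_width: 88.1
finger_force: 0.0
clock: 8.48
position: [473.9, -26.0, 171.8]
eef_rot: [[-0.086, 0.996, 0.005], [0.996, 0.086, -0.001], [-0.002, 0.005, -1.0]]
wrist_force: [-0.3, 0.5, -0.2]
gripper_width: 88.1
finger_force: 0.0
clock: 9.15
position: [480.1, 233.0, 169.1]
eef_rot: [[-0.092, 0.996, 0.0], [0.996, 0.092, 0.001], [0.001, 0.0, -1.0]]
wrist_force: [-0.3, 0.6, -0.2]
gripper_width: 61.4
finger_force: 0.0
clock: 9.4
position: [480.1, 228.3, 168.8]
eef_rot: [[-0.089, 0.996, -0.001], [0.996, 0.089, -0.001], [-0.001, -0.001, -1.0]]
wrist_force: [0.1, 0.6, -0.1]
gripper_width: 61.7
finger_force: 0.0
[480.13506901 228.25657993 168.77866547]
```

View pics/w2.png

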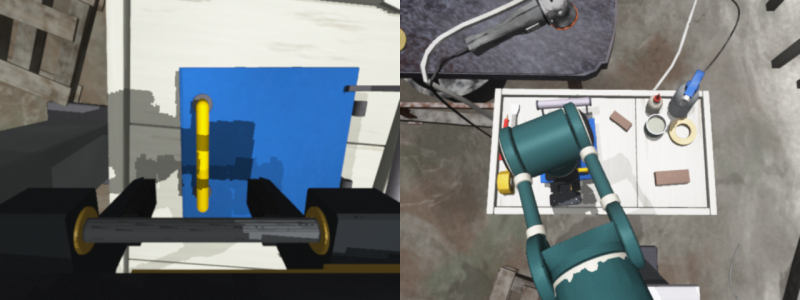

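The wrist view shows the bar running between the open fingers. The top view shows the lid shut and the stone lying on the bench at about (672,178). Next I descend and grip the bar.

```bash
python3 -m handwheel '[70,0,0.02,-0.3,0, 70,0,0,-0.6,0, 70,0,0,-0.6,0, 70,0,0,-0.37,0, 70,0,0,-0.2,0, 70,0,0,0,0, 0,0,0,0,0, 0,0,0,0,0]' 12
python3 -m handwheel '[0,0,0,0,0, 0,0,0,0,0, 0,0,0,0,0, 0,0,0,0,0, 0,0,0,0,0, 0,0,0,0,0, 0,0,0,0,0, 0,0,0,0,0]' 12
python3 - <<'E'
import numpy as np
# box-x/z increments in 40 mm units per 5 deg
th=np.radians(np.arange(0,76,4.0))
x=-168*np.cos(th)+38*np.sin(th); z=168*np.sin(th)+38*np.cos(th)
for t,a,b,X,Z in zip(np.arange(4,80,4),np.diff(x),np.diff(z),x[1:]-x[0],z[1:]-z[0]): print(t,round(a*.996/40,2),round(a*.087/40,2),round(b/40,2),round(X,0),round(Z,0))
E
```

```text
clock: 10.17
position: [481.3, 230.5, 87.3]
eef_rot: [[-0.089, 0.996, 0.002], [0.996, 0.089, 0.001], [0.001, 0.002, -1.0]]
wrist_force: [-0.1, -0.0, 0.2]
gripper_width: 50.5
finger_force: 0.0
clock: 10.83
position: [480.8, 230.5, 86.6]
eef_rot: [[-0.09, 0.996, 0.001], [0.996, 0.09, 0.0], [0.0, 0.001, -1.0]]
wrist_force: [3.2, 0.4, -0.2]
gripper_width: 11.5
finger_force: 12.0
4 0.08 0.01 0.29 3.0 12.0
8 0.1 0.01 0.28 7.0 23.0
12 0.12 0.01 0.28 12.0 34.0
16 0.13 0.01 0.27 17.0 45.0
20 0.15 0.01 0.26 23.0 55.0
24 0.17 0.01 0.25 30.0 65.0
28 0.19 0.02 0.23 38.0 74.0
32 0.2 0.02 0.22 46.0 83.0
36 0.22 0.02 0.21 54.0 91.0
40 0.23 0.02 0.19 64.0 99.0
44 0.24 0.02 0.17 74.0 106.0
48 0.26 0.02 0.16 84.0 112.0
52 0.27 0.02 0.14 95.0 118.0
56 0.28 0.02 0.12 106.0 123.0
60 0.28 0.02 0.1 117.0 126.0
64 0.29 0.03 0.08 129.0 130.0
68 0.29 0.03 0.06 140.0 132.0
72 0.3 0.03 0.04 152.0 134.0
```

```bash
python3 -m handwheel '[0,0.04,0,0.15,0, 0,0.04,0.01,0.14,0, 0,0.1,0.01,0.28,0, 0,0.12,0.01,0.28,0, 0,0.06,0,0.14,0, 0,0.07,0.01,0.13,0, 0,0,0,0,0]'
python3 -m handwheel '[0,0.07,0,0.13,0, 0,0.08,0.01,0.13,0, 0,0.17,0.01,0.25,0, 0,0.19,0.02,0.23,0, 0,0.2,0.02,0.22,0, 0,0.22,0.02,0.21,0, 0,0.12,0.01,0.1,0, 0,0,0,0,0]'
```

```text
clock: 11.42
position: [498.1, 232.0, 132.5]
eef_rot: [[-0.089, 0.996, 0.0], [0.996, 0.089, 0.0], [0.0, 0.0, -1.0]]
wrist_force: [0.6, -0.5, -1.3]
gripper_width: 11.5
finger_force: 12.0
clock: 12.08
position: [541.4, 235.8, 185.5]
eef_rot: [[-0.089, 0.996, 0.002], [0.996, 0.089, 0.001], [0.0, 0.002, -1.0]]
wrist_force: [-5.6, -0.4, 5.2]
gripper_width: 11.5
finger_force: 12.0
```

```bash
python3 -m handwheel '[0,0.11,0.01,0.09,0, 0,0.24,0.02,0.17,0, 0,0.26,0.02,0.16,0, 0,0.27,0.02,0.14,0, 0,0.28,0.02,0.12,0, 0,0.28,0.02,0.1,0, 0,0.15,0.01,0.05,0, 0,0,0,0,0]'
```

```text
clock: 12.75
position: [605.5, 240.8, 217.2]
eef_rot: [[-0.089, 0.996, 0.003], [0.996, 0.089, 0.001], [0.001, 0.003, -1.0]]
wrist_force: [-0.6, 2.9, 5.1]
gripper_width: 11.2
finger_force: 12.0
```

```bash
python3 -m handwheel '[28,0.02,0,0.02,0, 28,0.05,0,0.2,0, 28,0.1,0,0.9,0, 28,0.1,0,1,0, 28,0,0,1,0, 28,0,0,0.5,0, 28,0,0,0,0, 28,0,0,0,0]'
python3 -m handwheel '[90,-0.3,0,0,0, 90,-0.7,-0.2,0,0, 90,-0.7,-0.5,0,0, 90,-0.7,-0.7,0,0, 90,-0.5,-0.7,0,0, 90,-0.3,-0.7,0,0, 90,0,-0.7,0,0, 90,0,-0.7,0,0]' 25
python3 - <<'E'
from rig import read_state, optics
import cv2
print(read_state()["position"],read_state()["wrist_force"])
a=optics.get_image("scene")
cv2.imwrite("pics/s2.png",a[:,:,::-1])
E
```

```text
clock: 13.42
position: [614.4, 240.2, 362.2]
eef_rot: [[-0.089, 0.996, 0.004], [0.996, 0.089, 0.001], [0.0, 0.004, -1.0]]
wrist_force: [0.2, -0.1, -1.1]
gripper_width: 24.4
finger_force: 0.0
clock: 14.08
position: [483.5, 71.1, 357.3]
eef_rot: [[-0.091, 0.996, -0.004], [0.996, 0.091, -0.001], [-0.0, -0.004, -1.0]]
wrist_force: [0.5, -0.4, 0.3]
gripper_width: 75.8
finger_force: 0.0
[483.47489469  71.09529808 357.306353  ] [ 0.53022892 -0.37008435  0.33223425]
```

View pics/s2.png

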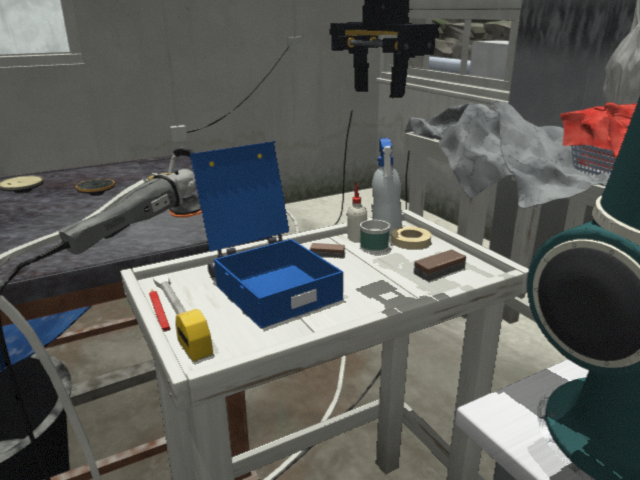

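The lid stands fully open by itself. The stone lies on the bench at about (440,264) and the box is empty. Next I go back for the stone.

```bash
python3 -m handwheel '[100,-0.05,-0.7,0,0, 100,-0.1,-0.7,-0.3,0, 100,-0.1,-0.7,-0.5,0, 100,-0.1,-0.7,-0.7,0, 100,0,-0.6,-0.8,0, 100,0,-0.4,-0.9,0, 100,0,-0.13,-0.9,0, 100,0,0,-0.9,0]' 25
python3 -m handwheel '[100,0,0,-0.9,0, 100,0,0,-0.9,0, 100,0,0,-0.8,0, 100,0,0,-0.6,0, 100,0,0,-0.4,0, 100,0,0,-0.2,0, 100,0,0,-0.05,0, 100,0,0,0,0]'
python3 -m handwheel '[20,0,0,0,0, 20,0,0,0,0, 20,0,0,0,0, 20,0,0,0,0, 20,0,0,0,0, 20,0,0,0,0, 20,0,0,0,0, 20,0,0,0,0]' 25
python3 -m handwheel '[20,0,0,0,0, 20,0,0,0,0]'
```

```text
clock: 14.8
position: [469.6, -85.9, 156.1]
eef_rot: [[-0.087, 0.996, -0.004], [0.996, 0.087, 0.0], [0.0, -0.004, -1.0]]
wrist_force: [0.6, 0.5, 0.3]
gripper_width: 88.0
finger_force: 0.0
clock: 15.47
position: [470.6, -84.5, 4.8]
eef_rot: [[-0.09, 0.996, -0.003], [0.996, 0.09, 0.001], [0.001, -0.003, -1.0]]
wrist_force: [0.7, 0.1, 0.7]
gripper_width: 88.3
finger_force: 0.0
clock: 16.13
position: [472.1, -84.8, 6.1]
eef_rot: [[-0.09, 0.996, 0.0], [0.996, 0.09, -0.0], [-0.0, 0.0, -1.0]]
wrist_force: [0.1, -0.2, 1.8]
gripper_width: 41.5
finger_force: 25.0
clock: 16.3
position: [472.1, -84.9, 6.1]
eef_rot: [[-0.09, 0.996, 0.0], [0.996, 0.09, -0.0], [-0.0, 0.0, -1.0]]
wrist_force: [-0.4, 0.8, 2.9]
gripper_width: 42.1
finger_force: 25.0
```

```bash
python3 -m handwheel '[20,0,0,0.2,0, 20,0,0,0.5,0, 20,0,0,0.8,0, 20,0,0,0.9,0, 20,0,0,0.9,0, 20,0.05,0.2,0.6,0, 20,0.1,0.5,0.2,0, 20,0.15,0.8,0,0]'
python3 -m handwheel '[20,0.15,0.9,0,0, 20,0.2,0.9,0,0, 20,0.2,0.9,0,0, 20,0.2,0.9,0,0, 20,0.2,0.9,0,0, 20,0.2,0.9,0,0, 20,0.1,0.7,0,0, 20,0,0.4,0,0]'
python3 -m handwheel '[20,0,0,0,0, 20,0,0,0,0, 20,0,0,0,0]'
python3 - <<'E'
from rig import read_state, optics
import cv2
print(read_state()["position"])
a=optics.get_image("wrist");b=optics.get_image("scene")
cv2.imwrite("pics/w3.png",cv2.resize(cv2.hconcat([a,b]),(800,300),interpolation=cv2.INTER_AREA)[:,:,::-1])
E
```

```text
clock: 16.97
position: [486.0, -26.1, 173.8]
eef_rot: [[-0.086, 0.996, 0.007], [0.996, 0.086, -0.002], [-0.002, 0.006, -1.0]]
wrist_force: [0.8, -0.6, -1.7]
gripper_width: 42.1
finger_force: 25.0
clock: 17.63
position: [534.0, 238.3, 169.7]
eef_rot: [[-0.091, 0.996, -0.0], [0.996, 0.091, 0.001], [0.001, -0.0, -1.0]]
wrist_force: [0.2, 0.6, -2.2]
gripper_width: 42.0
finger_force: 25.0
clock: 17.88
position: [533.3, 234.4, 169.4]
eef_rot: [[-0.09, 0.996, -0.001], [0.996, 0.09, -0.001], [-0.001, -0.001, -1.0]]
wrist_force: [0.3, -0.4, -1.1]
gripper_width: 42.1
finger_force: 25.0
[533.27429564 234.41074354 169.36955353]
```

View pics/w3.png

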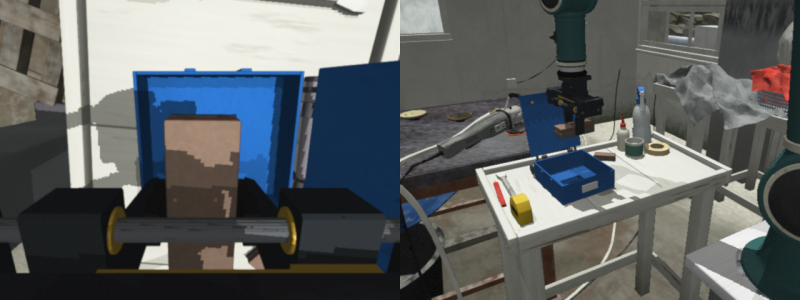

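The stone is held level above the open box, square to its walls, with the lid clear on the right. I'll lower it in.

```bash
python3 -m handwheel '[20,0,0,-0.3,0, 20,0,0,-0.6,0, 20,0,0,-0.7,0, 20,0,0,-0.7,0, 20,0,0,-0.6,0, 20,0,0,-0.5,0, 20,0,0,-0.3,0, 20,0,0,-0.1,0]'
python3 -m handwheel '[20,0,0,0,0, 20,0,0,0,0, 20,0,0,0,0]'
python3 -m handwheel '[20,0,0,-0.05,0, 20,0,0,-0.05,0, 20,0,0,0,0, 20,0,0,0,0]'
```

```text
clock: 18.65
position: [531.7, 233.5, 14.8]
eef_rot: [[-0.088, 0.996, -0.005], [0.996, 0.088, -0.002], [-0.002, -0.005, -1.0]]
wrist_force: [0.2, -1.2, -2.2]
gripper_width: 41.7
finger_force: 25.0
clock: 18.9
position: [535.4, 235.6, 19.5]
eef_rot: [[-0.089, 0.996, 0.003], [0.996, 0.089, 0.001], [0.001, 0.003, -1.0]]
wrist_force: [-0.8, 0.8, -2.4]
gripper_width: 41.9
finger_force: 25.0
clock: 19.23
position: [534.0, 235.3, 14.2]
eef_rot: [[-0.09, 0.996, 0.0], [0.996, 0.09, 0.0], [0.0, 0.0, -1.0]]
wrist_force: [-0.4, 0.2, -2.7]
gripper_width: 41.9
finger_force: 25.0
```

Expected floor contact is at TCP z of about 10, so I inch down.

```bash
python3 -m handwheel '[20,0,0,-0.05,0, 20,0,0,-0.04,0, 20,0,0,0,0, 20,0,0,0,0]'
python3 -m handwheel '[20,0,0,-0.03,0, 20,0,0,0,0, 20,0,0,0,0]'
```

```text
clock: 19.57
position: [533.8, 235.1, 10.1]
eef_rot: [[-0.09, 0.996, -0.0], [0.996, 0.09, -0.0], [-0.0, -0.0, -1.0]]
wrist_force: [-0.1, -1.3, -3.5]
gripper_width: 42.0
finger_force: 25.0
clock: 19.82
position: [533.9, 235.2, 10.1]
eef_rot: [[-0.09, 0.996, -0.001], [0.996, 0.09, -0.0], [-0.0, -0.001, -1.0]]
wrist_force: [-3.9, -0.8, 5.8]
gripper_width: 41.9
finger_force: 25.0
```

```bash
python3 -m handwheel '[80,0,0,0.01,0, 80,0,0,0,0, 80,0,0,0,0, 80,0,0,0,0, 80,0,0,0,0, 80,0,0,0,0]'
python3 -m handwheel '[80,0,0,0.2,0, 80,0,0,0.5,0, 80,0,0,0.8,0, 80,0,0,0.9,0, 80,-0.1,0,0.9,0, 80,-0.3,0,0.9,0, 80,-0.5,-0.3,0.7,0, 80,-0.5,-0.7,0.3,0]'
python3 -m handwheel '[80,-0.3,-0.9,0,0, 80,0,-0.9,0,0, 80,0,-0.9,0,0, 80,0,-0.9,0,0, 80,0,-0.6,0,0, 80,0,-0.3,0,0, 80,0,0,0,0, 80,0,0,0,0]'
python3 - <<'E'
from rig import read_state, optics
import cv2
print(read_state()["wrist_force"])
a=optics.get_image("scene");b=optics.get_image("top")
cv2.imwrite("pics/f.png",cv2.hconcat([a[100:400,100:500],cv2.resize(b[120:320,180:447],(400,300))])[:,:,::-1])
E
```

```text
clock: 20.32
position: [533.9, 235.2, 9.4]
eef_rot: [[-0.09, 0.996, -0.0], [0.996, 0.09, -0.0], [-0.0, -0.0, -1.0]]
wrist_force: [0.2, -0.0, 0.3]
gripper_width: 70.7
finger_force: 0.0
clock: 20.98
position: [480.3, 197.6, 223.6]
eef_rot: [[-0.092, 0.996, 0.009], [0.996, 0.092, 0.004], [0.003, 0.009, -1.0]]
wrist_force: [0.1, -0.3, 1.3]
gripper_width: 70.7
finger_force: 0.0
clock: 21.65
position: [465.9, 14.9, 218.0]
eef_rot: [[-0.087, 0.996, 0.001], [0.996, 0.087, 0.0], [0.0, 0.001, -1.0]]
wrist_force: [0.0, -0.3, 0.3]
gripper_width: 70.4
finger_force: 0.0
[ 0.01291707 -0.25370271  0.28392054]
```

View pics/f.png

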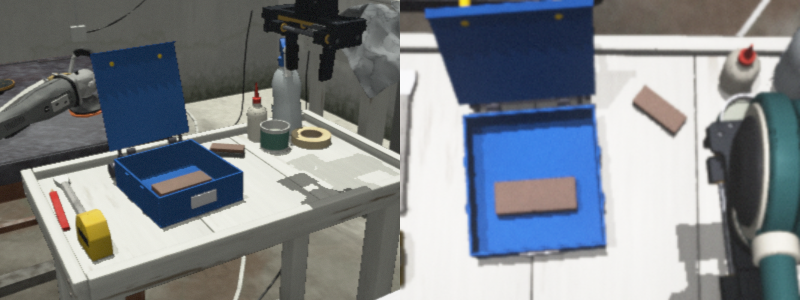

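The larger stone lies flat on the box floor, at about (535,196) in the right half. The lid stands open, the arm is clear, and the other items have not moved. I'll hand it in.

```bash
python3 -c "
from rig import workorder;print(workorder.close_job())"
```

```text
the job is handed in; nothing more can be done
None
```

I handed the job in at about 22 s, with the stone flat on the box floor, the lid standing fully open by itself, the arm clear, and the tape measure, masking tape and powder tin untouched; the interface returned no verdict.

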